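# Turn the jar in the labelling stand until its label faces front, then lock it

### The arm

A 6-joint arm with a two-finger parallel gripper is mounted at the origin on a cart in front of the work surface, level with it; the furniture and walls round the work are solid. World frame = base frame: x ahead of the robot, y to its left, z up, the work surface at z = 0. Lengths are in mm, angles in rad, forces in N, time in s.
With the tool pointing down it reaches from about 350 to 975 mm from the base axis. Payload 7.1 kg.
Tool frame: the origin (TCP) lies at the very end of the fingers, on their centre line; the grasp point (between the pads) lies 19 mm behind it; z points along the fingers, y is the line along which they close (so a half turn about z gives the same grasp; the last joint's range is limited). The gripper opens to 88 mm and grips with 3 to 60 N. Pads are 20 mm wide; open, the fingers measure 115 mm over their backs; the gripper's body (75 mm by 178 mm) begins 61 mm behind the grasp point.
Start: joints at [1.187, 0.423, 1.63, -0, 1.089, -0.019], TCP at [222.944, 583.867, 222.675] pointing down, gripper open.
Joint ranges: [-3, 3], [-0.9, 2.11], [0.09, 2.58], [-1.31, 4.45], [0.11, 2.69], [-2.54, 2.54]. Speed limits (rad/s): [2.39, 2.39, 3.01, 3.14, 3.14, 3.14].

### API

Orientations are given as a rotation vector (axis times angle).
In Python, from workcell import sensors, imaging, close_job gives the robot as it stands. The module is installed in compiled form; this text tells all that it offers.
- The arm moves only by the tool servo_tool, never from a script. Its argument "steps" is a list of rows, each a list of 3 entries, a list of its own where there are three numbers: the shift along the world's x, y, z in m, then the turn, a rotation vector about the world's x, y, z in degrees, then the opening, from -1 (shut) to 1 (fully open). A call has exactly 8 rows; each row shifts and turns the commanded pose from where the row before left it; what a row does not reach is not made up. A row lasts 1/12 s, in which the tool goes at most 41.7 mm and 7.16 degrees, less where a joint would pass 70% of its speed; a pose out of reach is approached as far as the arm can. A call is refused whole if a number of a shift passes 0.0417 or a number of a turn 7.16, either way. A call with a gripper value outside its range is refused whole. The fingers move at their own pace and stop on an object; the grip force is fixed at half the most. Time passes only in rows, so rows that do not move let the fingers close, or fill a call up. It gives the time, the measured TCP pose, the force, the opening and the grip force at its end, in the units of the state.
- sensors.get_obs(): the state, without advancing time (a new reading comes with each control period).
- imaging.get_image(name): name is "side" or "top"; returns a dict with "color" (480x640x3 uint8, blue, green, red), "range_z" (480x640 float32, mm along the optical axis (not along the pixel's ray), 0 where there is no reading), "vertical_fov" (degrees; the focal length in pixels is half the picture's height over the tangent of half this angle, whatever the lens; pixels are square), "cx", "cy" (the principal point, pixels), "rvec" (rotation vector, rad) and "tvec" (3), from world to camera coordinates, as OpenCV has them. Camera axes: x right, y down, z forward; pixel columns grow to the right and rows downward; lengths in mm; the calibration is good to about 2 mm. A picture is of the moment at which its call begins.
- close_job(): hands the job in; it is judged then, once.
The state is a dict: "t": time; "qpos": joint angles; "qvel": joint speeds; "joint_torque": joint torques, N m; "ee_pos": TCP position; "orientation": TCP orientation; "ft_force": force on the tool from outside, world axes, zero at the start; "moment": the same for the moment, N m; "width": finger opening in mm; "grasp_force": force on a finger pad.
Only numpy, scipy, OpenCV 4.12 (cv2) and the standard library are available. Lean on these libraries where they do the work, as an engineer would, in place of code of your own. Each camera call takes 0.05 s, during which the arm holds its last target. There are 200 camera calls.

### The job

The white ointment jar stands in the swivel nest of the labelling stand, out of reach of a grip. With a light fingertip touch turn it round until the middle of its label (under the red dot on its cap) looks straight out of the stand's open front, let go of it, and then slide the blue-tabbed keeper fully home over its cap. Press gently on the jar, keep it upright and down in the nest, and leave the neighbouring bottle, jar and roll where they stand.

Things in the scene. Friction and masses are not known exactly. Their poses are not given: they have to be found in the camera images.
- stand: Grey labelling stand, fixed. Origin: on the worktop under the swivel axis (the jar's middle); -x points out of its open front (to the robot within 0.35 rad), +y left, z up. Base 108 x 176 x 12 mm (y -119 to 57). Clear cheeks at y = +-41.5 to 46.5 and a white back at x = 42 to 47, all up to z = 110, leave no room for fingers beside the jar; only its front and top are open.
- jar: White jar, 0.18 to 0.35 kg, loose in the cup (2 mm play). Origin: centre of its underside, z up. Label centred on its -x, turned 0.9 to 2.4 rad from front at first. A white overcap, 70 mm across, flat on top, is stuck on it and turns with it; its top is 94 to 103 mm above the origin, not always the same: feel for it. A 12 mm red dot on it, 26 mm off the axis, marks the label. Press under 14 N.
- jar_label (a point): Point in the middle of the label, on the jar's side 33 mm from its axis and 40 mm above its underside. It turns with the jar (jar 68 mm in diameter).
- keeper (a joint): Slide of the steel keeper tongue (22 mm wide, 6 mm thick, underside at z = 122) along the stand's +y, in m: 0 = open, 0.032 = fully home at its stop, the tongue then over the overcap, 3 to 12 mm above it. Starts at 0 to 0.004. Friction about 1.5 N; it stays where it is left. It runs on a pillar right of the jar (x -6 to 30, y -48 to -99, up to z = 126).
- nest (a joint): Turn of the black swivel cup (inside radius 35.5 mm, floor at z = 16, rim at z = 24) in which the jar stands, about the stand's z axis, anticlockwise from above, rad; no end stops in practice, friction about 0.055 N m, stays where left. The jar normally turns with it; the cup's own angle does not matter. The cup gives about 1 mm for each 6 N pressed down, at most 3.5 mm, and springs back.
- keeper_tab (a point): Middle of the outer (-y) face of the keeper's upright blue tab; push here towards the stand's +y. The tab is 22 mm wide (x), 8 mm thick, from z = 126 to 156 mm. At joint 0 this point is at x = 12, y = -127, z = 144 mm in the stand's frame; only the worktop lies below and outside it.
- amber_bottle: Amber bottle with a black cap, 48 mm across, 100 mm high, loose, beside or behind the stand; origin in the middle of its underside. Leave it alone.
- blue_lid_jar: Small white jar with a blue lid, 50 mm across, 46 mm high, loose, near the stand; origin in the middle of its underside. Leave it alone.
- label_roll: Roll of labels lying flat, 70 mm across, 36 mm high, loose, near the stand; origin in the middle of its underside. Leave it alone.
Mind the look-alikes: they are no part of the job. There is more than one size of the stand; the one meant has the size given above.

How it is judged:
By the outcome, as a careful person would: the job done as asked, in the order asked, and still so for the second after the job is handed in, with the robot touching nothing.
It also fails if it takes over 67 s, if anything falls off the work surface, if the arm or the gripper's body presses on something with over 40 N, if the wrist force passes 120 N, or if a joint passes its speed limit or range.

## Working session

There is one attempt and no reset: what is moved stays moved. The work goes in short steps, Python scripts to look and compute and a tool call to move; the robot and the scene stay as the last step left them, time stands still between calls to the robot, and variables do not carry over. Pictures are saved under pics/ and viewed, at most 10 in all, crops included, and the job is handed in when it is done.

Besides the shell and the picture viewer there is one more tool, called after "Call:" as name(argument=value, ...), one argument or row to a line, values as JSON. servo_tool: Moves the arm, as the interface text tells. Its arguments: {"type":"object","properties":{"steps":{"type":"array"}},"required":["steps"]}

```bash
mkdir -p pics; cat > h.py <<'E'
import numpy as np, cv2
from workcell import sensors, imaging, close_job
def get(n,save=None):
    d=imaging.get_image(n)
    if save: cv2.imwrite('pics/'+save,d['color'])
    return d
def K(d):
    f=240/np.tan(np.radians(d['vertical_fov'])/2)
    return f
def world(d,u,v,z=None):
    f=K(d);R=cv2.Rodrigues(np.array(d['rvec'],float))[0];t=np.array(d['tvec'],float).ravel()
    ray=np.array([(u-d['cx'])/f,(v-d['cy'])/f,1.])
    if z is None:
        return R.T@(ray*d['range_z'][int(round(v)),int(round(u))]-t)
    C=-R.T@t; r=R.T@ray
    return C+r*(z-C[2])/r[2]
def proj(d,P):
    R=cv2.Rodrigues(np.array(d['rvec'],float))[0];p=R@np.array(P,float)+np.array(d['tvec'],float).ravel()
    return K(d)*p[:2]/p[2]+[d['cx'],d['cy']]
E
python3 - <<'E'
from h import *
import pickle
o=sensors.get_obs();print(o)
for n in('top','side'):
    d=get(n,n+'0.png');pickle.dump(d,open(n+'0.pkl','wb'));print(n,d['vertical_fov'],d['cx'],d['cy'],d['rvec'],d['tvec'])
E
```

```text
{'t': 0.0, 'qpos': array([ 1.18700501e+00,  4.23846784e-01,  1.63070206e+00,  1.77495418e-06,
        1.08862041e+00, -1.89854615e-02]), 'qvel': array([ 0.00106278, -0.00124962,  0.00123659,  0.00031901, -0.00121114,
        0.00130831]), 'joint_torque': array([-1.06396954e-03, -5.44604874e+01, -2.73660189e+01,  6.41275733e-02,
        2.27510557e-02, -8.49662433e-05]), 'ee_pos': array([222.73212028, 583.35115491, 221.89326452]), 'orientation': array([-5.69807032e-01, -3.08916289e+00,  2.42572685e-03]), 'ft_force': array([-0.40132476, -0.14398933, -0.53739108]), 'moment': array([-0.03819491,  0.02632427,  0.02546462]), 'grasp_force': 0.0, 'width': 87.87424349089801}
top 44.59938978184264 332.78241365503254 230.92431306486458 [ 2.18462936 -2.16690169  0.0840679 ] [  12.03885011  531.61579432 1259.05511935]
side 49.21623296252935 316.7090583106194 243.52619779187933 [ 0.48965812 -2.69483244  1.24546343] [504.78644217 215.6210352  780.48976782]
```

View pics/top0.png

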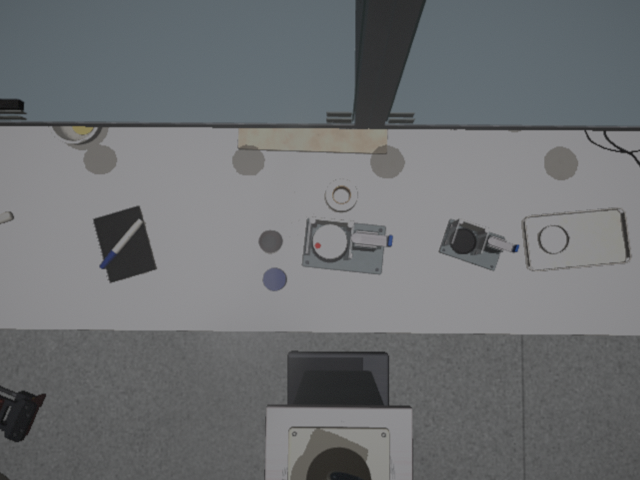

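View pics/side0.png

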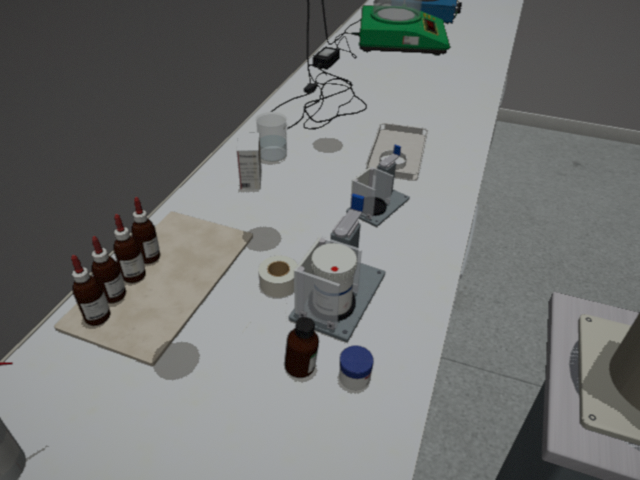

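```bash
python3 - <<'E'
from h import *
import pickle
d=pickle.load(open('top0.pkl','rb'))
c=d['color'][205:285,292:402]
cv2.imwrite('pics/c1.png',cv2.resize(c,None,fx=7,fy=7,interpolation=cv2.INTER_CUBIC))
s=pickle.load(open('side0.pkl','rb'))
for u,v in((332,243),(318,245),(390,241),(340,243),(365,242),(305,269),(381,272)):print(u,v,world(d,u,v).round(1))
E
```

```text
332 243 [499.3  17.2 113.1]
318 245 [494.6  45.3 119.5]
390 241 [501.4 -96.5 157. ]
340 243 [499.2   0.9 116. ]
365 242 [501.  -49.2 126.6]
305 269 [448.2  77.3   0.8]
381 272 [ 4.43e+02 -9.10e+01 -2.00e-01]
```

View pics/c1.png

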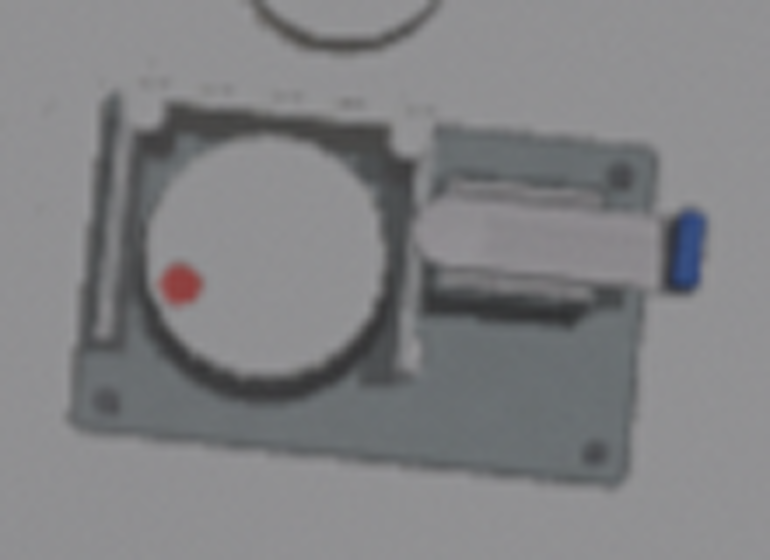

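```bash
python3 - <<'E'
from h import *
import pickle
d=pickle.load(open('top0.pkl','rb'))
P=lambda x,y,z:world(d,(x+.5)/7-.5+292,(y+.5)/7-.5+205,z)[:2]
A=[P(72,425,12),P(622,487,12),P(655,150,12)]
print([a.round(1) for a in A], np.linalg.norm(A[0]-A[1]),np.linalg.norm(A[1]-A[2]))
# holes not known; fit rigid
M=np.array([[-54,57],[-54,-119],[54,-119]],float);A=np.array(A)
a=A-A.mean(0);m=M-M.mean(0)
th=np.arctan2((m[:,0]*a[:,1]-m[:,1]*a[:,0]).sum(),(m*a).sum())
R=np.array([[np.cos(th),-np.sin(th)],[np.sin(th),np.cos(th)]])
o=A.mean(0)-R@M.mean(0);print('yaw',th,'org',o, 'res',A-(M@R.T+o))
for z in (110,116,119):
  c=P(267,255,z);r=P(181,285,z);v=R.T@(r-c);print(z,'cap',c,'stand',R.T@(c-o),'dot',R.T@(r-o),np.linalg.norm(v),np.arctan2(v[1],v[0]))
t=P(700,252,150);print('tab',t,R.T@(t-o))
# cap height from depth
s=pickle.load(open('side0.pkl','rb'))
for dd in(d,s):
  zs=[]
  for x in np.arange(-20,21,5):
    for y in np.arange(-20,21,5):
      u,v=proj(dd,[o[0]+x,o[1]+y,115]);zs.append(world(dd,u,v)[2])
  print(np.percentile(zs,[10,50,90]))
E
```

```text
[array([456.1,  83.7]), array([438.1, -88.8]), array([544.2, -99.1])] 173.4996583325266 106.57255636603173
yaw -0.10145265865802477 org [503.46529995  23.4884597 ] res [[ 0.55092535 -1.92121574]
 [ 0.40672222  0.6071915 ]
 [-0.95764756  1.31402423]]
110 cap [503.52400611  21.86576888] stand [ 0.22274833 -1.60840141] dot [-11.19573212  22.28492035] 26.48155056311366 2.016603439680769
116 cap [503.12631955  21.79556834] stand [-0.16578354 -1.71851817] dot [-11.52664591  22.05423702] 26.347923694254522 2.0166034396807695
119 cap [502.92747628  21.76046807] stand [-0.36004947 -1.77357655] dot [-11.69210281  21.93889535] 26.28111025982493 2.016603439680769
tab [ 502.69083259 -100.24337673] [  11.76091593 -123.17405572]
[113.24909586 116.09251458 119.35528006]
[115.91555403 117.39198744 118.75167294]
```

Call:
servo_tool(
  steps=[
    [[0.0167,-0.0335,0],[0,0,-3.08],-1],
    [[0.0167,-0.0335,0],[0,0,-3.08],-1],
    [[0.0167,-0.0335,0],[0,0,-3.08],-1],
    [[0.0167,-0.0335,0],[0,0,-3.08],-1],
    [[0.0167,-0.0335,0],[0,0,-3.08],-1],
    [[0.0167,-0.0335,0],[0,0,-3.08],-1],
    [[0.0167,-0.0335,0],[0,0,-3.08],-1],
    [[0.0167,-0.0335,0],[0,0,-3.08],-1],
  ],
)

```text
t: 0.77
ee_pos: [356.8, 314.1, 222.5]
orientation: [-1.219, -2.895, 0.001]
ft_force: [0.5, -0.6, -0.6]
width: 38.1
grasp_force: 0.0
```

Call:
servo_tool(
  steps=[
    [[0.0167,-0.0335,0],[0,0,-3.08],-1],
    [[0.0167,-0.0335,0],[0,0,-3.08],-1],
    [[0.0167,-0.0335,0],[0,0,-3.08],-1],
    [[0.0167,-0.0335,0],[0,0,-3.08],-1],
    [[0.0167,-0.0335,0],[0,0,-3.08],-1],
    [[0.0167,-0.0335,0],[0,0,-3.08],-1],
    [[0.0167,-0.0335,0],[0,0,-3.08],-1],
    [[0,0,0],[0,0,-3.08],-1],
  ],
)

```text
t: 1.43
ee_pos: [475.8, 76.7, 222.8]
orientation: [1.814, 2.563, -0.0]
ft_force: [0.5, 0.4, 0.1]
width: 0.6
grasp_force: 0.0
```

Call:
servo_tool(
  steps=[
    [[0.0037,-0.0091,-0.01],[0,0,0],-1],
    [[0.0037,-0.0091,-0.015],[0,0,0],-1],
    [[0.0037,-0.0091,-0.02],[0,0,0],-1],
    [[0.0035,-0.0091,-0.02],[0,0,0],-1],
    [[0,0,-0.015],[0,0,0],-1],
    [[0,0,-0.01],[0,0,0],-1],
    [[0,0,0],[0,0,0],-1],
    [[0,0,0],[0,0,0],-1],
  ],
)

```text
t: 2.1
ee_pos: [487.4, 45.4, 132.1]
orientation: [-1.803, -2.571, 0.002]
ft_force: [-0.0, -1.2, 0.9]
width: 0.2
grasp_force: 0.0
```

Call:
servo_tool(
  steps=[
    [[0,0,-0.002],[0,0,0],-1],
    [[0,0,-0.002],[0,0,0],-1],
    [[0,0,-0.002],[0,0,0],-1],
    [[0,0,-0.002],[0,0,0],-1],
    [[0,0,-0.001],[0,0,0],-1],
    [[0,0,0],[0,0,0],-1],
    [[0,0,0],[0,0,0],-1],
    [[0,0,0],[0,0,0],-1],
  ],
)

```text
t: 2.77
ee_pos: [488.1, 45.0, 123.8]
orientation: [1.806, 2.57, 0.0]
ft_force: [0.5, 0.4, -0.9]
width: 0.1
grasp_force: 0.0
```

Call:
servo_tool(
  steps=[
    [[0.0012,-0.0024,0],[0,0,0],-1],
    [[0.0011,-0.0023,0],[0,0,0],-1],
    [[0,0,-0.001],[0,0,0],-1],
    [[0,0,-0.001],[0,0,0],-1],
    [[0,0,-0.001],[0,0,0],-1],
    [[0,0,-0.001],[0,0,0],-1],
    [[0,0,0],[0,0,0],-1],
    [[0,0,0],[0,0,0],-1],
  ],
)

```text
t: 3.43
ee_pos: [490.2, 40.3, 119.6]
orientation: [-1.806, -2.57, 0.0]
ft_force: [-0.4, 0.5, -0.8]
width: 0.3
grasp_force: 0.0
```

Call:
servo_tool(
  steps=[
    [[0,0,-0.0005],[0,0,0],-1],
    [[0,0,0],[0,0,0],-1],
    [[0,0,-0.0005],[0,0,0],-1],
    [[0,0,0],[0,0,0],-1],
    [[0,0,-0.0005],[0,0,0],-1],
    [[0,0,0],[0,0,0],-1],
    [[0,0,0],[0,0,0],-1],
    [[0,0,0],[0,0,0],-1],
  ],
)

```text
t: 4.1
ee_pos: [490.3, 40.3, 118.2]
orientation: [-1.806, -2.571, 0.0]
ft_force: [0.3, -0.9, -0.5]
width: 0.3
grasp_force: 0.0
```

Call:
servo_tool(
  steps=[
    [[0,0,-0.0005],[0,0,0],-1],
    [[0,0,0],[0,0,0],-1],
    [[0,0,-0.0005],[0,0,0],-1],
    [[0,0,0],[0,0,0],-1],
    [[0,0,-0.0005],[0,0,0],-1],
    [[0,0,0],[0,0,0],-1],
    [[0,0,0],[0,0,0],-1],
    [[0,0,0],[0,0,0],-1],
  ],
)

```text
t: 4.77
ee_pos: [490.5, 40.3, 116.8]
orientation: [1.806, 2.57, 0.0]
ft_force: [0.5, 0.3, 2.6]
width: 0.3
grasp_force: 1.5
```

Call:
servo_tool(
  steps=[
    [[0,0,-0.0005],[0,0,0],-1],
    [[0,0,0],[0,0,0],-1],
    [[0,0,-0.0005],[0,0,0],-1],
    [[0,0,0],[0,0,0],-1],
    [[0,0,0],[0,0,0],-1],
    [[0,0,0],[0,0,0],-1],
    [[0,0,0],[0,0,0],-1],
    [[0,0,0],[0,0,0],-1],
  ],
)

```text
t: 5.43
ee_pos: [490.7, 40.3, 116.1]
orientation: [1.806, 2.57, 0.001]
ft_force: [-1.1, 1.5, 6.9]
width: 0.6
grasp_force: 3.5
```

```bash
python3 -c "
import numpy as np
a=2.2+np.arange(17)*1.125/16
p=22*np.c_[np.cos(a),np.sin(a)];print(np.diff(p,axis=0).round(2).tolist())"
```

```text
[[-1.22, -0.95], [-1.15, -1.04], [-1.07, -1.11], [-0.99, -1.19], [-0.91, -1.25], [-0.81, -1.31], [-0.72, -1.37], [-0.62, -1.42], [-0.52, -1.46], [-0.42, -1.49], [-0.31, -1.51], [-0.21, -1.53], [-0.1, -1.54], [0.01, -1.55], [0.12, -1.54], [0.23, -1.53]]
```

Call:
servo_tool(
  steps=[
    [[0,0,-0.0003],[0,0,0],-1],
    [[0,0,0],[0,0,0],-1],
    [[0,0,0],[0,0,0],-1],
    [[0,0,0],[0,0,0],-1],
    [[0,0,0],[0,0,0],-1],
    [[0,0,0],[0,0,0],-1],
    [[0,0,0],[0,0,0],-1],
    [[0,0,0],[0,0,0],-1],
  ],
)

```text
t: 6.1
ee_pos: [490.7, 40.4, 115.9]
orientation: [1.806, 2.57, 0.001]
ft_force: [-1.7, 1.0, 8.1]
width: 0.7
grasp_force: 4.0
```

Call:
servo_tool(
  steps=[
    [[-0.0012,-0.0009,0],[0,0,4],-1],
    [[-0.0012,-0.001,0],[0,0,4],-1],
    [[-0.0011,-0.0011,0],[0,0,4],-1],
    [[-0.001,-0.0012,0],[0,0,4],-1],
    [[-0.0009,-0.0013,0],[0,0,4],-1],
    [[-0.0008,-0.0013,0],[0,0,4],-1],
    [[-0.0007,-0.0014,0],[0,0,4],-1],
    [[-0.0006,-0.0014,0],[0,0,4],-1],
  ],
)

```text
t: 6.77
ee_pos: [484.0, 31.0, 116.1]
orientation: [1.022, 2.968, 0.002]
ft_force: [0.0, 2.4, 6.6]
width: 0.4
grasp_force: 3.5
```

```bash
python3 - <<'E'
from h import *
import pickle
d=get('side','side1.png');pickle.dump(d,open('side1.pkl','rb'))
t=get('top');pickle.dump(t,open('top1.pkl','rb'))
A=cv2.resize(d['color'][225:345,280:400],None,fx=4,fy=4,interpolation=3)
cv2.imwrite('pics/c2.png',A)
E
```

```text
Traceback (most recent call last):
FileNotFoundError: [Errno 2] No such file or directory: 'side1.pkl'
```

```bash
ls -la . pics; df . | tail -1; touch x.tmp; python3 - <<'E'
from h import *
d=get('side','side1.png')
print(cv2.imwrite('pics/c2.png',cv2.resize(d['color'][225:345,280:400],None,fx=4,fy=4,interpolation=3)))
E
```

```text
.:
total 4224
drwxr-xr-x  3 agent agent    4096 Dec  3 09:41 .
drwxr-xr-x 23 root  root     4096 Dec  3 09:41 ..
-rw-r--r--  1 agent agent     733 Dec  3 09:41 h.py
drwxr-xr-x  2 agent agent    4096 Dec  3 09:44 pics
-rw-r--r--  1 agent agent 2150878 Dec  3 09:41 side0.pkl
-rw-r--r--  1 agent agent 2150878 Dec  3 09:41 top0.pkl

pics:
total 1296
drwxr-xr-x 2 agent agent   4096 Dec  3 09:44 .
drwxr-xr-x 3 agent agent   4096 Dec  3 09:41 ..
-rw-r--r-- 1 agent agent 229640 Dec  3 09:42 c1.png
-rw-r--r-- 1 agent agent 377509 Dec  3 09:41 side0.png
-rw-r--r-- 1 agent agent 375806 Dec  3 09:44 side1.png
-rw-r--r-- 1 agent agent 327480 Dec  3 09:41 top0.png
/dev/vda       264212084 1463192  83606416   2% /
True
```

View pics/c2.png

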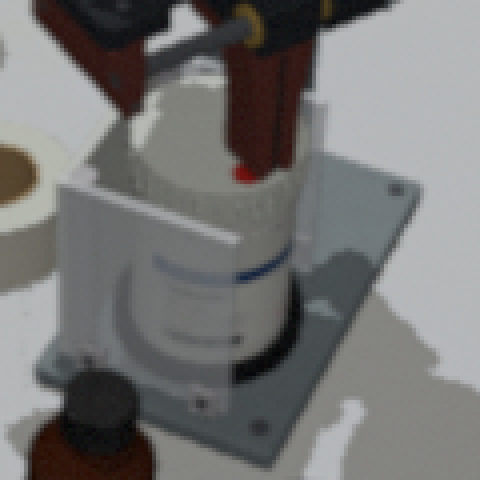

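Side crop: the finger presses the cap, and the red dot peeks out at its left edge (crop 243,175 → image 341,269). I'll check how far it has turned.

```bash
cat >> h.py <<'E'
def ang(p,c=(503.2,22.3),yaw=-.101):
    return np.arctan2(p[1]-c[1],p[0]-c[0])-yaw
def red(d,c0,h=60):
    u0,v0=proj(d,c0).astype(int);I=d['color'].astype(int);m=(I[...,2]-np.maximum(I[...,1],I[...,0]))>60
    w=np.zeros_like(m);w[v0-h:v0+h,u0-h:u0+h]=1
    v,u=np.nonzero(m&w);return u.mean(),v.mean(),len(u)
E
python3 - <<'E'
from h import *
import pickle
for n in('side0','top0'):
    d=pickle.load(open(n+'.pkl','rb'));r=red(d,(503,22,117),25);p=world(d,r[0],r[1],117);print(n,r,p,ang(p)%6.283)
p=world(d:=pickle.load(open('side0.pkl','rb')),341.2,268.9,116.5);print(p,ang(p)%6.283)
E
```

```text
side0 (np.float64(334.0), np.float64(268.5), 24) [494.96874947  45.8240544  117.        ] 2.008389021150589
top0 (np.float64(317.4), np.float64(245.4), 15) [493.94078001  46.61939858 117.        ] 2.035584495756725
[484.61272694  42.20208354 116.5       ] 2.4230474032652864
```

Call:
servo_tool(
  steps=[
    [[-0.0005,-0.0015,-0.0001],[0,0,4],-1],
    [[-0.0004,-0.0015,-0.0001],[0,0,4],-1],
    [[-0.0003,-0.0015,0],[0,0,4],-1],
    [[-0.0002,-0.0015,0],[0,0,4],-1],
    [[-0.0001,-0.0015,0],[0,0,4],-1],
    [[0,-0.0016,0],[0,0,4],-1],
    [[0.0001,-0.0015,0],[0,0,4],-1],
    [[0.0002,-0.0015,0],[0,0,4],-1],
  ],
)

```text
t: 7.53
ee_pos: [482.4, 18.9, 115.8]
orientation: [0.164, 3.136, 0.001]
ft_force: [-1.5, 2.7, 7.6]
width: 0.6
grasp_force: 4.1
```

Call:
servo_tool(
  steps=[
    [[0,0,0],[0,0,0],-1],
    [[0,0,0],[0,0,0],-1],
    [[0,0,0.005],[0,0,0],-1],
    [[0,0,0.01],[0,0,0],-1],
    [[-0.001,0,0.02],[0,0,0],-1],
    [[-0.02,0,0.03],[0,0,0],-1],
    [[-0.03,0,0.03],[0,0,0],-1],
    [[0,0,0],[0,0,0],-1],
  ],
)

```text
t: 8.2
ee_pos: [429.3, 18.5, 214.0]
orientation: [0.169, 3.133, 0.0]
ft_force: [-0.3, -0.2, -0.4]
width: 0.7
grasp_force: 0.0
```

```bash
python3 - <<'E'
from h import *
s=get('side');t=get('top','top2.png')
for d in (s,t):
    r=red(d,(503,22,117),25);p=world(d,r[0],r[1],117);print(r,p,ang(p)%6.283)
c=s['color'][225:345,280:400];e=t['color'][200:290,290:410]
cv2.imwrite('pics/c3.png',np.hstack([cv2.resize(c,(400,400),interpolation=3),cv2.resize(e,(400,400*90//120),interpolation=3)[:300].repeat(1,0) if 0 else cv2.copyMakeBorder(cv2.resize(e,(400,300),interpolation=3),0,100,0,0,0)]))
E
```

```text
(np.float64(347.25), np.float64(264.0416666666667), 24) [479.17902666  29.02680742 117.        ] 2.969547860795255
(np.float64(nan), np.float64(nan), 0) [nan nan nan] nanh.py:25: RuntimeWarning: Mean of empty slice.
  v,u=np.nonzero(m&w);return u.mean(),v.mean(),len(u)
  ret = ret.dtype.type(ret / rcount)
```

View pics/c3.png

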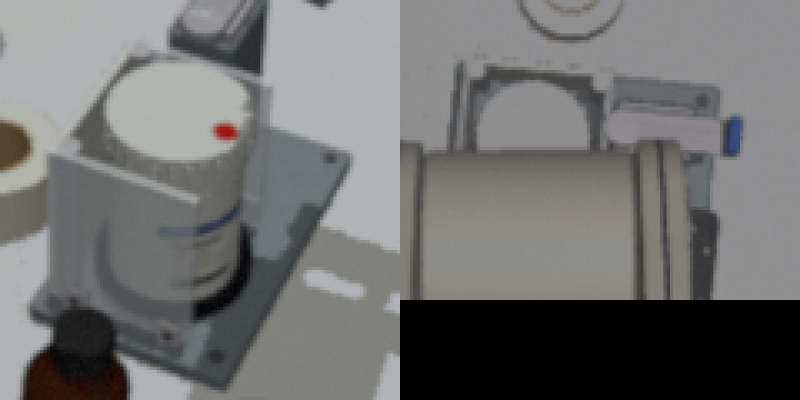

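Call:
servo_tool(
  steps=[
    [[0,0.036,0],[0,0,0],-1],
    [[0,0.036,0],[0,0,0],-1],
    [[0,0.036,0],[0,0,0],-1],
    [[0,0.036,0],[0,0,0],-1],
    [[0,0.036,0],[0,0,0],-1],
    [[0,0.036,0],[0,0,0],-1],
    [[0,0,0],[0,0,0],-1],
    [[0,0,0],[0,0,0],-1],
  ],
)

```text
t: 8.97
ee_pos: [431.1, 236.1, 208.0]
orientation: [-0.164, -3.135, 0.002]
ft_force: [-0.1, -0.3, -0.5]
width: 0.6
grasp_force: 0.0
```

```bash
python3 - <<'E'
from h import *
import pickle
T=[get('top') for _ in range(3)];s=get('side')
d=T[0].copy();d['color']=np.mean([t['color'] for t in T],0).astype(np.uint8)
pickle.dump(d,open('top2.pkl','wb'));pickle.dump(s,open('side2.pkl','wb'))
for d in (s,d):
    r=red(d,(503,22,117),25);p=world(d,r[0],r[1],117);print(r,p,ang(p)%6.283)
cv2.imwrite('pics/c4.png',cv2.resize(d['color'][205:285,292:402],None,fx=7,fy=7,interpolation=cv2.INTER_CUBIC))
E
```

```text
(np.float64(nan), np.float64(nan), 0) [nan nan nan] nan
(np.float64(325.5), np.float64(253.0), 16) [478.69330934  30.08570499 117.        ] 2.9349800747989496h.py:25: RuntimeWarning: Mean of empty slice.
  v,u=np.nonzero(m&w);return u.mean(),v.mean(),len(u)
  ret = ret.dtype.type(ret / rcount)
```

View pics/c4.png

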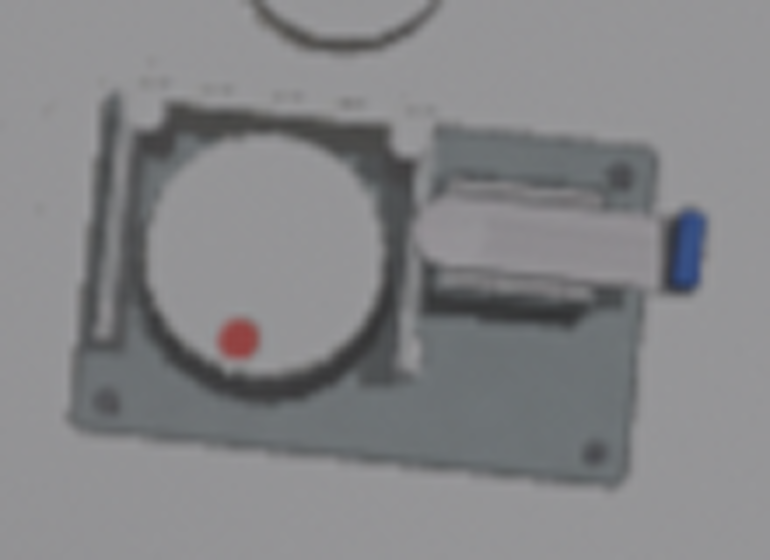

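```bash
cat > fit.py <<'E'
from h import *
import pickle,sys
from scipy.ndimage import map_coordinates as mc
from scipy.optimize import least_squares
def edge(g,p0,p1,n=200,neg=None):
    t=np.linspace(0,1,n);x=p0[0]+t*(p1[0]-p0[0]);y=p0[1]+t*(p1[1]-p0[1])
    v=np.diff(mc(g,[y,x],order=3));w=np.abs(v) if neg is None else np.clip(v*neg,0,None)
    i=w.argmax();sl=slice(max(0,i-12),i+13);ii=np.arange(n-1)[sl]
    k=(w[sl]*ii).sum()/w[sl].sum()+.5;k/=n-1
    return p0[0]+k*(p1[0]-p0[0]),p0[1]+k*(p1[1]-p0[1])
def run(d,zt=117):
    g=d['color'].mean(2);f=lambda x,y:((x+.5)/7-.5+292,(y+.5)/7-.5+205)
    c=f(267,255);E=[]
    for a in np.arange(0,2*np.pi,.06):
        u=np.array([np.cos(a),np.sin(a)]);q=edge(g,c+u*14.5,c+u*19.5,neg=-1);E.append(world(d,*q,zt)[:2])
    E=np.array(E);L=least_squares(lambda p:np.hypot(*(E-p[:2]).T)-p[2],[503,22,35],loss='soft_l1',f_scale=.5)
    I=d['color'].astype(float);w=np.clip(I[...,2]-np.maximum(I[...,1],I[...,0])-15,0,None)
    m=np.zeros_like(w);cu,cv=int(c[0]),int(c[1]);m[cv-17:cv+18,cu-17:cu+18]=1;w*=m
    vv,uu=np.indices(w.shape);r=world(d,(w*uu).sum()/w.sum(),(w*vv).sum()/w.sum(),zt)[:2]
    yaws=[]
    for (a,b,dr) in (((110,429),(590,483),(0,1)),((627,455),(634,330),(1,0))):
        Q=[]
        for t in np.linspace(0,1,30):
            q=np.array(a)*(1-t)+np.array(b)*t;dv=np.array(dr)*22
            Q.append(world(d,*edge(g,f(*(q-dv)),f(*(q+dv)),neg=1),12)[:2])
        Q=np.array(Q);l=cv2.fitLine(Q.astype(np.float32),cv2.DIST_HUBER,0,.01,.01).ravel()
        y=np.arctan2(l[1],l[0]);
        if abs(np.sin(y))>.7:y-=np.pi/2
        yaws.append((y+np.pi/2)%np.pi-np.pi/2)
    v=r-L.x[:2];print('cap',L.x.round(2),'dot',r.round(2),np.hypot(*v).round(2),'yaws',np.round(yaws,4),'world ang',(np.arctan2(v[1],v[0])%6.2832).round(4))
    y=np.mean(yaws);print('remaining',np.pi+y-(np.arctan2(v[1],v[0])%6.28319))
if __name__=='__main__':
    for n in sys.argv[1:]: run(pickle.load(open(n,'rb')))
E
python3 fit.py top0.pkl top2.pkl
```

```text
cap [502.91  22.22  34.9 ] dot [494.24  46.79] 26.06 yaws [-0.097  -0.1036] world ang 1.91
remaining 1.1313180982660058
cap [503.33  22.47  34.91] dot [478.65  29.89] 25.77 yaws [-0.0971 -0.1019] world ang 2.8492
remaining 0.19295690205453342
```

Call:
servo_tool(
  steps=[
    [[0.0085,-0.0346,0],[0,0,-2],-1],
    [[0.0085,-0.0346,0],[0,0,-2],-1],
    [[0.0085,-0.0346,0],[0,0,-2],-1],
    [[0.0085,-0.0346,0],[0,0,-2],-1],
    [[0.0085,-0.0346,0],[0,0,-2],-1],
    [[0.0085,-0.0346,0],[0,0,-2],-1],
    [[0,0,0],[0,0,0],-1],
    [[0,0,0],[0,0,0],-1],
  ],
)

```text
t: 9.83
ee_pos: [482.2, 24.3, 209.6]
orientation: [-0.505, -3.101, 0.0]
ft_force: [-0.2, 0.9, -1.1]
width: 0.3
grasp_force: 0.0
```

Call:
servo_tool(
  steps=[
    [[0,0,-0.01],[0,0,0],-1],
    [[0,0,-0.02],[0,0,0],-1],
    [[0,0,-0.02],[0,0,0],-1],
    [[0,0,-0.02],[0,0,0],-1],
    [[0,0,-0.01],[0,0,0],-1],
    [[0,0,-0.005],[0,0,0],-1],
    [[0,0,0],[0,0,0],-1],
    [[0,0,0],[0,0,0],-1],
  ],
)

```text
t: 10.5
ee_pos: [482.4, 27.4, 124.9]
orientation: [0.495, 3.102, 0.0]
ft_force: [0.1, -1.3, 0.4]
width: 0.4
grasp_force: 0.0
```

Call:
servo_tool(
  steps=[
    [[0,0,-0.003],[0,0,0],-1],
    [[0,0,-0.002],[0,0,0],-1],
    [[0,0,-0.001],[0,0,0],-1],
    [[0,0,-0.001],[0,0,0],-1],
    [[0,0,-0.0005],[0,0,0],-1],
    [[0,0,-0.0005],[0,0,0],-1],
    [[0,0,0],[0,0,0],-1],
    [[0,0,0],[0,0,0],-1],
  ],
)

```text
t: 11.17
ee_pos: [482.3, 27.0, 116.9]
orientation: [0.496, 3.102, 0.0]
ft_force: [-0.9, -0.3, 3.5]
width: 0.2
grasp_force: 1.4
```

Call:
servo_tool(
  steps=[
    [[0,0,-0.0005],[0,0,0],-1],
    [[0,0,0],[0,0,0],-1],
    [[0,0,-0.0004],[0,0,0],-1],
    [[0,0,0],[0,0,0],-1],
    [[0,0,0],[0,0,0],-1],
    [[0,0,0],[0,0,0],-1],
    [[0,0,0],[0,0,0],-1],
    [[0,0,0],[0,0,0],-1],
  ],
)

```text
t: 11.83
ee_pos: [482.4, 27.0, 116.1]
orientation: [0.496, 3.102, 0.0]
ft_force: [-1.9, -0.6, 6.1]
width: 0.1
grasp_force: 3.4
```

Call:
servo_tool(
  steps=[
    [[0,0,-0.0003],[0,0,0],-1],
    [[0,0,0],[0,0,0],-1],
    [[-0.0002,-0.0008,0],[0,0,2.1],-1],
    [[-0.0001,-0.0008,0],[0,0,2.1],-1],
    [[-0.0001,-0.0008,0],[0,0,2.1],-1],
    [[-0.0001,-0.0008,0],[0,0,2.1],-1],
    [[0,-0.0008,0],[0,0,2.1],-1],
    [[0,-0.0008,0],[0,0,2.1],-1],
  ],
)

```text
t: 12.5
ee_pos: [482.3, 22.4, 116.0]
orientation: [0.15, 3.137, 0.001]
ft_force: [-1.1, 1.7, 7.3]
width: 0.5
grasp_force: 3.6
```

Call:
servo_tool(
  steps=[
    [[0,0,0],[0,0,0],-1],
    [[0,0,0],[0,0,0],-1],
    [[0,0,0.002],[0,0,0],-1],
    [[0,0,0.01],[0,0,0],-1],
    [[0,0,0.02],[0,0,0],-1],
    [[0,0,0.03],[0,0,0],-1],
    [[-0.03,0.03,0.03],[0,0,0],-1],
    [[-0.03,0.03,0],[0,0,0],-1],
  ],
)

```text
t: 13.17
ee_pos: [432.0, 75.7, 206.0]
orientation: [0.158, 3.129, 0.002]
ft_force: [-0.2, 1.7, 0.0]
width: 0.6
grasp_force: 0.0
```

Call:
servo_tool(
  steps=[
    [[0,0.036,0],[0,0,0],-1],
    [[0,0.036,0],[0,0,0],-1],
    [[0,0.036,0],[0,0,0],-1],
    [[0,0.036,0],[0,0,0],-1],
    [[0,0.02,0],[0,0,0],-1],
    [[0,0,0],[0,0,0],-1],
    [[0,0,0],[0,0,0],-1],
    [[0,0,0],[0,0,0],-1],
  ],
)

```text
t: 13.83
ee_pos: [427.7, 238.9, 201.5]
orientation: [-0.153, -3.137, 0.001]
ft_force: [-0.9, 0.1, -0.3]
width: 0.3
grasp_force: 0.0
```

```bash
python3 - <<'E'
from fit import *
T=[get('top') for _ in range(3)]
d=T[0].copy();d['color']=np.mean([t['color'] for t in T],0).astype(np.uint8)
pickle.dump(d,open('top3.pkl','wb'));run(d)
E
```

```text
cap [503.35  22.61  34.91] dot [477.86  26.49] 25.79 yaws [-0.0971 -0.1053] world ang 2.9906
remaining 0.04982404537252183
```

Call:
servo_tool(
  steps=[
    [[0.0088,-0.0355,0],[0,0,-1],-1],
    [[0.0088,-0.0355,0],[0,0,-1],-1],
    [[0.0088,-0.0355,0],[0,0,-1],-1],
    [[0.0088,-0.0355,0],[0,0,-1],-1],
    [[0.0088,-0.0355,0],[0,0,-1],-1],
    [[0.0088,-0.0345,0],[0,0,-1],-1],
    [[0,0,0],[0,0,0],-1],
    [[0,0,0],[0,0,0],-1],
  ],
)

```text
t: 14.65
ee_pos: [481.0, 25.2, 201.6]
orientation: [-0.325, -3.125, -0.0]
ft_force: [-0.8, 0.9, -0.8]
width: 0.4
grasp_force: 0.0
```

Call:
servo_tool(
  steps=[
    [[0,0,-0.01],[0,0,0],-1],
    [[0,0,-0.02],[0,0,0],-1],
    [[0,0,-0.02],[0,0,0],-1],
    [[0,0,-0.02],[0,0,0],-1],
    [[0,0,-0.006],[0,0,0],-1],
    [[0,0,0],[0,0,0],-1],
    [[0,0,0],[0,0,0],-1],
    [[0,0,0],[0,0,0],-1],
  ],
)

```text
t: 15.32
ee_pos: [481.5, 28.2, 126.2]
orientation: [0.316, 3.125, 0.0]
ft_force: [-0.1, -0.4, 0.4]
width: 0.4
grasp_force: 0.0
```

Call:
servo_tool(
  steps=[
    [[0,0,-0.004],[0,0,0],-1],
    [[0,0,-0.002],[0,0,0],-1],
    [[0,0,-0.001],[0,0,0],-1],
    [[0,0,-0.001],[0,0,0],-1],
    [[0,0,-0.0007],[0,0,0],-1],
    [[0,0,-0.0005],[0,0,0],-1],
    [[0,0,0],[0,0,0],-1],
    [[0,0,0],[0,0,0],-1],
  ],
)

```text
t: 15.98
ee_pos: [481.2, 27.7, 116.6]
orientation: [0.317, 3.125, 0.0]
ft_force: [-0.8, -0.3, 4.2]
width: 0.8
grasp_force: 2.2
```

Call:
servo_tool(
  steps=[
    [[0,0,-0.0004],[0,0,0],-1],
    [[0,0,0],[0,0,0],-1],
    [[0,0,-0.0004],[0,0,0],-1],
    [[0,0,0],[0,0,0],-1],
    [[0,0,-0.0003],[0,0,0],-1],
    [[0,0,0],[0,0,0],-1],
    [[0,0,0],[0,0,0],-1],
    [[0,0,0],[0,0,0],-1],
  ],
)

```text
t: 16.65
ee_pos: [481.2, 27.7, 115.7]
orientation: [0.317, 3.125, 0.0]
ft_force: [-1.5, 0.9, 9.3]
width: 0.4
grasp_force: 4.5
```

Call:
servo_tool(
  steps=[
    [[-0.0001,-0.0007,0],[0,0,1.8],-1],
    [[-0.0001,-0.0007,0],[0,0,1.8],-1],
    [[-0.0001,-0.0006,0],[0,0,1.8],-1],
    [[0,0,0],[0,0,0],-1],
    [[0,0,0],[0,0,0],-1],
    [[0,0,0.002],[0,0,0],-1],
    [[0,0,0.01],[0,0,0],-1],
    [[0,0,0.03],[0,0,0],-1],
  ],
)

```text
t: 17.32
ee_pos: [478.0, 25.6, 155.0]
orientation: [-0.169, -3.13, 0.001]
ft_force: [0.4, -0.2, 0.4]
width: 0.2
grasp_force: 0.0
```

Call:
servo_tool(
  steps=[
    [[-0.01,0,0.04],[0,0,0],-1],
    [[-0.03,0.02,0.02],[0,0,0],-1],
    [[0,0.04,0],[0,0,0],-1],
    [[0,0.04,0],[0,0,0],-1],
    [[0,0.04,0],[0,0,0],-1],
    [[0,0.04,0],[0,0,0],-1],
    [[0,0.03,0],[0,0,0],-1],
    [[0,0,0],[0,0,0],-1],
  ],
)

```text
t: 17.98
ee_pos: [441.0, 240.3, 218.0]
orientation: [0.163, 3.136, 0.003]
ft_force: [0.9, 0.2, -0.1]
width: 0.7
grasp_force: 0.0
```

```bash
python3 - <<'E'
from fit import *
T=[get('top') for _ in range(3)]
d=T[0].copy();d['color']=np.mean([t['color'] for t in T],0).astype(np.uint8)
pickle.dump(d,open('top4.pkl','wb'));run(d)
cv2.imwrite('pics/c5.png',cv2.resize(d['color'][205:285,292:402],None,fx=7,fy=7,interpolation=cv2.INTER_CUBIC))
E
```

```text
cap [503.37  22.5   34.89] dot [477.64  25.67] 25.93 yaws [-0.097 -0.099] world ang 3.0189
remaining 0.024691481786943914
```

View pics/c5.png

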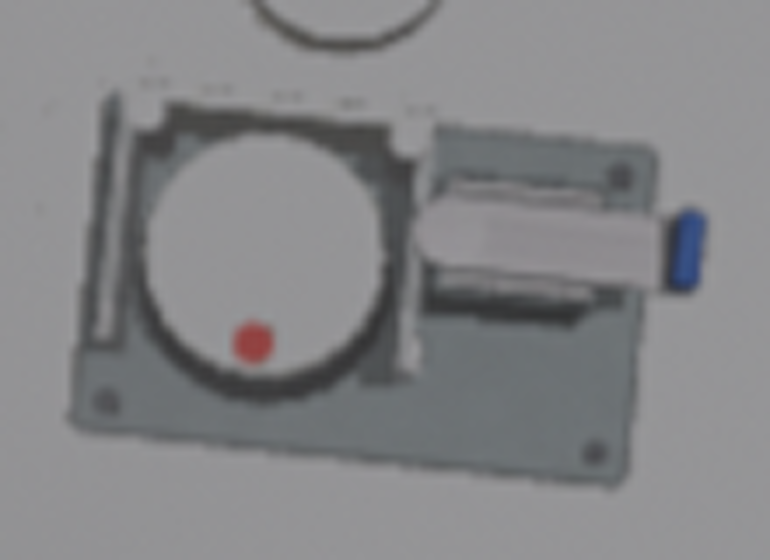

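Call:
servo_tool(
  steps=[
    [[0.0059,-0.037,0],[0,0,0],-1],
    [[0.0059,-0.037,0],[0,0,0],-1],
    [[0.0059,-0.037,0],[0,0,0],-1],
    [[0.0059,-0.037,0],[0,0,0],-1],
    [[0.0059,-0.037,0],[0,0,0],-1],
    [[0.0059,-0.037,0],[0,0,0],-1],
    [[0.0059,-0.037,0],[0,0,0],-1],
    [[0.0059,-0.037,0],[0,0,0],-1],
  ],
)

```text
t: 18.8
ee_pos: [486.8, -63.6, 217.4]
orientation: [-0.173, -3.137, 0.0]
ft_force: [-0.3, -0.1, -0.5]
width: 0.7
grasp_force: 0.0
```

Call:
servo_tool(
  steps=[
    [[0.0059,-0.037,0],[0,0,0],-1],
    [[0.0059,-0.037,0],[0,0,0],-1],
    [[0,0,0],[0,0,0],-1],
    [[0,0,0],[0,0,0],-1],
    [[0,0,0],[0,0,0],-1],
    [[0,0,0],[0,0,0],-1],
    [[0,0,0],[0,0,0],-1],
    [[0,0,0],[0,0,0],-1],
  ],
)

```text
t: 19.47
ee_pos: [499.5, -133.3, 217.3]
orientation: [-0.167, -3.137, -0.0]
ft_force: [0.8, -0.1, 0.2]
width: 0.5
grasp_force: 0.0
```

Call:
servo_tool(
  steps=[
    [[0,0,-0.015],[0,0,0],-1],
    [[0,0,-0.02],[0,0,0],-1],
    [[0,0,-0.02],[0,0,0],-1],
    [[0,0,-0.02],[0,0,0],-1],
    [[0,0,-0.01],[0,0,0],-1],
    [[0,0,0],[0,0,0],-1],
    [[0,0,0],[0,0,0],-1],
    [[0,0,0],[0,0,0],-1],
  ],
)

```text
t: 20.13
ee_pos: [500.4, -134.2, 133.1]
orientation: [0.168, 3.136, -0.001]
ft_force: [0.9, 1.0, -0.5]
width: 0.4
grasp_force: 0.0
```

Call:
servo_tool(
  steps=[
    [[0.0003,0.003,0],[0,0,0],-1],
    [[0.0003,0.003,0],[0,0,0],-1],
    [[0.0003,0.003,0],[0,0,0],-1],
    [[0.0003,0.003,0],[0,0,0],-1],
    [[0.0003,0.003,0],[0,0,0],-1],
    [[0.0003,0.003,0],[0,0,0],-1],
    [[0,0,0],[0,0,0],-1],
    [[0,0,0],[0,0,0],-1],
  ],
)

```text
t: 20.8
ee_pos: [501.5, -116.1, 132.2]
orientation: [-0.169, -3.137, 0.0]
ft_force: [-0.3, -0.6, -0.1]
width: 0.5
grasp_force: 0.0
```

Call:
servo_tool(
  steps=[
    [[0.0003,0.003,0],[0,0,0],-1],
    [[0.0003,0.003,0],[0,0,0],-1],
    [[0.0003,0.003,0],[0,0,0],-1],
    [[0.0003,0.003,0],[0,0,0],-1],
    [[0.0003,0.002,0],[0,0,0],-1],
    [[0.0002,0.002,0],[0,0,0],-1],
    [[0,0,0],[0,0,0],-1],
    [[0,0,0],[0,0,0],-1],
  ],
)

```text
t: 21.47
ee_pos: [503.2, -100.1, 132.2]
orientation: [0.169, 3.137, 0.0]
ft_force: [0.0, 0.6, 0.4]
width: 0.3
grasp_force: 0.0
```

Call:
servo_tool(
  steps=[
    [[0.0002,0.002,0],[0,0,0],-1],
    [[0.0002,0.002,0],[0,0,0],-1],
    [[0.0002,0.002,0],[0,0,0],-1],
    [[0.0002,0.002,0],[0,0,0],-1],
    [[0.0002,0.002,0],[0,0,0],-1],
    [[0,0,0],[0,0,0],-1],
    [[0,0,0],[0,0,0],-1],
    [[0,0,0],[0,0,0],-1],
  ],
)

```text
t: 22.13
ee_pos: [504.2, -90.1, 132.2]
orientation: [-0.169, -3.137, -0.0]
ft_force: [0.6, -0.5, -0.0]
width: 0.4
grasp_force: 0.0
```

```bash
python3 - <<'E'
from h import *
s=get('side');t=get('top')
c=s['color'][180:300,290:410];e=t['color'][200:290,310:430]
cv2.imwrite('pics/c6.png',np.hstack([cv2.resize(c,(400,400),interpolation=3),cv2.copyMakeBorder(cv2.resize(e,(400,300),interpolation=3),0,100,0,0,0)]))
E
```

```text
(no output)
```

View pics/c6.png

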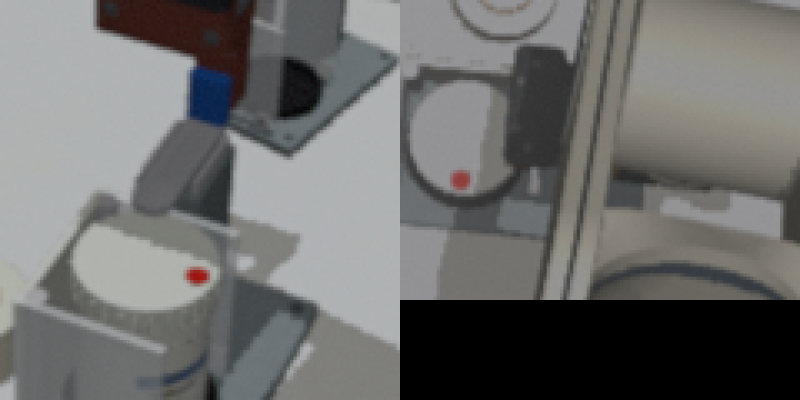

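Call:
servo_tool(
  steps=[
    [[0.0002,0.002,0],[0,0,0],-1],
    [[0.0002,0.002,0],[0,0,0],-1],
    [[0.0002,0.002,0],[0,0,0],-1],
    [[0.0002,0.002,0],[0,0,0],-1],
    [[0.0002,0.002,0],[0,0,0],-1],
    [[0,0,0],[0,0,0],-1],
    [[0,0,0],[0,0,0],-1],
    [[0,0,0],[0,0,0],-1],
  ],
)

```text
t: 22.9
ee_pos: [505.0, -81.6, 132.3]
orientation: [-0.168, -3.137, 0.004]
ft_force: [-2.0, -10.8, 0.3]
width: 0.9
grasp_force: 5.3
```

```bash
python3 - <<'E'
from h import *
import pickle
def tab(d):
    I=d['color'].astype(int);m=((I[...,0]-I[...,2])>50)
    u0,v0=proj(d,(505,-85,145)).astype(int);w=np.zeros_like(m);w[v0-25:v0+25,u0-30:u0+30]=1
    v,u=np.nonzero(m&w);return len(u),u.mean(),v.mean(),world(d,u.mean(),v.mean(),144)
print(tab(pickle.load(open('side0.pkl','rb'))),tab(get('side')),sensors.get_obs()['ft_force'])
E
```

```text
(156, np.float64(357.05128205128204), np.float64(201.44230769230768), array([503.38001369, -96.77148704, 144.        ])) (155, np.float64(350.6322580645161), np.float64(210.88387096774193), array([505.57787232, -67.55987937, 144.        ])) [ -1.33598586 -10.00378888   0.75869929]
```

Call:
servo_tool(
  steps=[
    [[0,0.0008,0],[0,0,0],-1],
    [[0,0,0],[0,0,0],-1],
    [[0,0,0],[0,0,0],-1],
    [[0,-0.002,0],[0,0,0],-1],
    [[-0.0005,-0.005,0],[0,0,0],-1],
    [[-0.002,-0.02,0],[0,0,0],-1],
    [[-0.003,-0.03,0],[0,0,0],-1],
    [[-0.003,-0.03,0],[0,0,0],-1],
  ],
)

```text
t: 23.62
ee_pos: [496.7, -166.7, 132.2]
orientation: [0.166, 3.137, 0.001]
ft_force: [0.3, -0.1, -0.6]
width: 0.6
grasp_force: 0.0
```

Call:
servo_tool(
  steps=[
    [[0,0,0.01],[0,0,0],-1],
    [[0,0,0.04],[0,0,0],-1],
    [[0,0,0.04],[0,0,0],-1],
    [[0,-0.04,0],[0,0,0],-1],
    [[0,-0.04,0],[0,0,0],-1],
    [[0,-0.04,0],[0,0,0],-1],
    [[0,0,0],[0,0,0],-1],
    [[0,0,0],[0,0,0],-1],
  ],
)

```text
t: 24.28
ee_pos: [496.6, -287.6, 222.4]
orientation: [0.174, 3.136, 0.001]
ft_force: [-0.3, 0.5, -0.1]
width: 0.5
grasp_force: 0.0
```

```bash
python3 - <<'E'
from fit import *
s=get('side');d=get('top')
try: run(d)
except Exception as x: print(x)
c=s['color'][180:340,260:420];e=d['color'][200:290,290:410]
cv2.imwrite('pics/c7.png',np.hstack([cv2.resize(c,(400,400),interpolation=3),cv2.copyMakeBorder(cv2.resize(e,(400,300),interpolation=3),0,100,0,0,0)]))
E
```

```text
cap [503.42  22.28  35.01] dot [477.58  25.68] 26.05 yaws [-0.0978 -0.0921] world ang 3.0105
remaining 0.036091929346599994
```

View pics/c7.png

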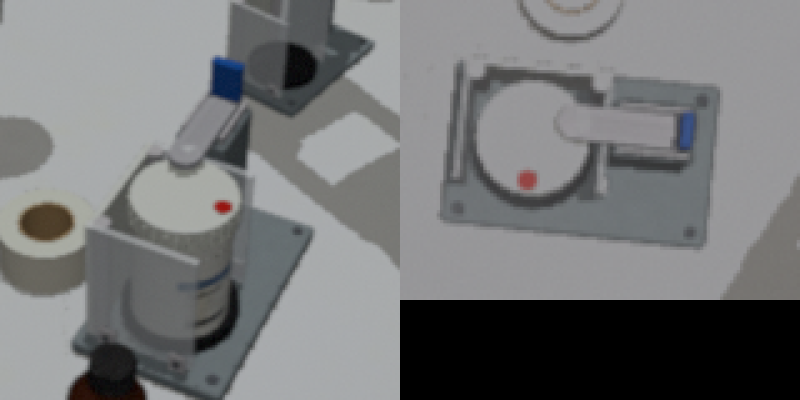

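The keeper tongue now lies over the cap, with the tab moved home. The dot is still at the front at (477.6, 25.7) mm, and the arm is clear.

```bash
python3 -c "
from workcell import close_job
print(close_job())"
```

```text
the job is handed in; nothing more can be done
None
```

The job is handed in, with no result returned: the label faces the open front to about 0.03 rad as measured, the keeper is pushed to its stop over the cap, the highest reading while pressing on the jar was about 9 N, and the arm never went near the neighbouring bottle, jar and roll.

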